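Check the shaker's emergency stop

ROBOT

A 6-joint arm with a two-finger parallel gripper is mounted at the origin on the work surface. World frame = base frame: x ahead of the robot, y to its left, z up, the work surface at z = 0. Lengths are in mm, angles in rad, forces in N, time in s.
With the tool pointing down it reaches from about 375 to 925 mm from the base axis. Payload 5.7 kg.
Tool frame: the origin (TCP) lies on the centre line of the jaws, within the pads' length; the fingertips stand 22 mm ahead of it and the grasp point (between the pads) lies 3 mm ahead of it; z points along the fingers, y is the direction in which the jaws open and shut (so a half turn about z gives the same grasp; the last joint's range is limited). The gripper opens to 85 mm and grips with 20 to 120 N. Pads are 22 mm wide; open, the fingers measure 114 mm over their backs; the gripper's body (76 mm by 85 mm) begins 54 mm behind the grasp point. The pads swing forward as they close: fully open they stand 13 mm farther back than shut.
Start: joints at [-1.299, 0.359, 1.51, -0, 1.272, -0.115], TCP at [226.319, -555.649, 253.267] pointing down, gripper open.
Joint ranges: [-2.97, 2.97], [-1.01, 2.36], [0.21, 2.38], [-0.96, 4.11], [0.2, 2.71], [-2.98, 2.98]. Speed limits (rad/s): [2.39, 2.39, 3.14, 3.14, 3.14, 3.14].

INTERFACE

Orientations are given as a rotation vector (axis times angle).
In Python, from workcell import env gives the robot as it stands. The module is installed in compiled form; this text tells all that it offers.
- The arm moves only by the shell command python3 -m handwheel 'ROWS' [FORCE]. ROWS is JSON, a list of rows, each a list of 3 entries, a list of its own where there are three numbers: the shift along the tool's x, y, z in mm, then the turn, a rotation vector about the tool's x, y, z in degrees, then the closure, from -1 (fully open) to 1 (shut). A call has 1 to 20 rows; each row shifts and turns the commanded pose from where the row before left it, along the tool's axes as they then stand; what a row does not reach is not made up. A row lasts 1/10 s, in which the tool goes at most 50 mm and 8.59 degrees, less where a joint would pass 70% of its speed; a pose out of reach is approached as far as the arm can. A call is refused whole if a number of a shift passes 50 or a number of a turn 8.59, either way. A call with a gripper value outside its range is refused whole. The fingers move at their own pace and stop on an object; FORCE is the grip in N (left out, the last holds). Time passes only in rows, so rows that do not move let the fingers close. It gives the time, the measured TCP pose, the force and the opening at its end, in the units of the state.
- env.sense(): the state, without advancing time (a new reading comes with each control period).
- env.grab_frame(name): name is "scene" or "side" or "wrist"; returns the picture (420x560x3 uint8, red, green, blue); there is no depth.
- env.calibration(name): a dict with "fx", "fy", "cx", "cy" (pixels), "rvec" (rotation vector, rad) and "tvec" (3), from world to camera coordinates, as OpenCV has them; the wrist camera has in their place "hand_eye" (4x4, takes a point from camera to tool coordinates, whose origin is the TCP and whose axes are the flange's). Camera axes: x right, y down, z forward; pixel columns grow to the right and rows downward; lengths in mm; the calibration is good to about 2 mm. A picture is of the moment at which its call begins: read the wrist's pose just before it. calibration takes no time and is no camera call.
- env.finish_job(): hands the job in, once; it reports no verdict.
Trained networks look in the newest picture that a camera, given by its name, has taken for a name from the list of things; names that differ only in an ending like _2 or _b are one class to them, and where a whole thing is asked for, a point or a joint stands for the part that bears it (a point fixed in the world has none). Each returns a list of dicts, best first, with "confidence" (0 to 1); they miss things now and then, are a little off and sometimes report something else, mostly with a low value. They report only what shows in the picture. A call takes as long as a camera call. They do not tell look-alikes from the thing itself.
- env.search_frame(camera, thing): "at" ([column, row] in pixels, amid what is visible of it).
- env.outline_of(camera, thing): "pixels" (420x560 bool, what is visible of it) and "at" ([column, row] in pixels, amid what is visible of it).
The state is a dict: "t": time; "qpos": joint angles; "dq": joint speeds; "joint_efforts": joint torques, N m; "eef_pos": TCP position; "ee_rot": TCP orientation; "contact_force": force on the tool from outside, world axes, zero at the start; "ft_torque": the same for the moment, N m; "opening": opening from 0.0 (shut) to 1.0 (fully open).
Only numpy, scipy, OpenCV 4.12 (cv2) and the standard library are available. Lean on these libraries where they do the work, as an engineer would, in place of code of your own. Each camera call takes 0.05 s, during which the arm holds its last target. There are 200 camera calls.

TASK

Do the daily check of the bottle shaker's emergency stop: press the big mushroom button down until it latches in and stays in, then twist it clockwise by pushing its wing sideways with the fingertips, without pinching the wing, until the button springs back up. After that press the flat round reset key on the other grey box all the way in and let it come back. Finish clear of everything; do not pick up, push or knock over the jars, caps and spatula standing about.

Things in the scene. Friction and masses are not known exactly. Their poses are not given: they have to be found in the camera images.
- stop_box: grey stop box fixed to the bench, 110 x 110 mm, 60 mm tall, with a steel collar (52 mm across, 10 mm tall) on top, on which the mushroom stop sits at the centre; origin at the centre of its underside, z up, x along the wing of the button when this is not twisted
- stop_top (a point): centre of the top of the mushroom stop, on its axis, on top of the wing: the place to press. 116 mm above the bench when the button is out, and moves down with it. The black head is a disc 72 mm across and 12 mm thick; across it stands a straight metal wing (finger bar) 70 mm long, 14 mm wide and 22 mm tall, whose top is this point. The head's round top lies 22 mm below this point
- wing_near (a point): middle of the top edge of one end of the wing, 35 mm from stop_top (the end towards the robot, give or take the yaw of the box); moves and turns with the head
- wing_far (a point): the same at the opposite end of the wing, 35 mm from stop_top
- stop_press (a joint): how far the mushroom stop is pressed in, m: 0 out, 0.0125 fully in. A spring pushes it out (about 3 N at the top, 6 N at the bottom). Pressed beyond about 0.010 a hidden latch snaps and then holds it in at about 0.0095. A press of 8 to 15 N takes it to the bottom
- stop_twist (a joint): how far the head is twisted clockwise seen from above, rad: 0 at rest, stop at 1.0; it does not turn the other way. A light spring (0.015 to 0.04 Nm) brings it back to 0 when let go. With the button latched, turning it past about 0.6 frees the latch, and the button springs out 9.5 mm; if let go earlier it turns back and stays latched. Fingertips reaching about 10 mm below the top of the wing, beside it, do not press on the disc even when the button springs out
- reset_box: smaller grey box fixed to the bench, 120 x 80 mm, 50 mm tall; on top, along its x axis, the reset key at x = -20 mm and a clear domed pilot lamp (22 mm across, 12 mm tall, no control) at x = +42 mm; origin at the centre of its underside
- reset_key_top (a point): centre of the top of the flat round reset key (black, 30 mm across, in a steel ring 46 mm across and 12 mm tall); 72 mm above the bench when out, 10 mm above its ring; moves with the key
- reset_key (a joint): how far the reset key is pressed in, m: 0 out, 0.006 fully in (about 4 N), springs back. Pressed means beyond 0.0045
- jar_a: open clear-glass sample jar, upright, 60 mm across, neck 46 mm, 100 mm tall, a bystander; origin at the centre of its underside
- jar_b: open clear-glass sample jar, upright, 60 mm across, neck 46 mm, 100 mm tall, a bystander; origin at the centre of its underside
- jar_c: open clear-glass sample jar, upright, 60 mm across, neck 46 mm, 100 mm tall, a bystander; origin at the centre of its underside
- jar_d: open clear-glass sample jar, upright, 60 mm across, neck 46 mm, 100 mm tall, a bystander; origin at the centre of its underside
- cap_a: white plastic jar cap lying flat, a disc 52 mm across and 13 mm thick, a bystander; origin at the centre of its underside
- cap_b: white plastic jar cap lying flat, a disc 52 mm across and 13 mm thick, a bystander; origin at the centre of its underside
- cap_c: white plastic jar cap lying flat, a disc 52 mm across and 13 mm thick, a bystander; origin at the centre of its underside
- spatula: lab spatula 160 mm long lying on the notebook at the left, a bystander
Things that resemble listed ones, but are neither listed nor needed, are in the scene too. What is shaped like the stop_box but purple is not meant. Leave any brown look-alike of the reset_box alone.

How it is judged (in metres and radians):
On the way, in this order (a step that is already met when the one before it is completed fails the run):
1. the mushroom stop is pressed in and stays in (beyond 8 mm) (value of joint stop_press above 0.008 m and value of joint stop_twist below 0.2 rad), for 0.3 s.
2. the latched head is twisted clockwise (beyond 0.35 rad, still in) (value of joint stop_press above 0.008 m and value of joint stop_twist above 0.35 rad).
3. the head has sprung out (within 2 mm) and turned back (within 0.12 rad) (value of joint stop_press below 0.002 m and value of joint stop_twist below 0.12 rad), for 0.1 s.
4. the reset key is pressed (beyond 4.5 mm) (all of step 3 and value of joint reset_key above 0.0045 m).
At the end, for the whole second after the job is handed in: The mushroom stop is out (within 2 mm) and turned back (within 0.12 rad), the reset key is out again (within 1 mm), and the jars, caps and spatula are within 30 mm of where they started (all of step 3 and value of joint reset_key below 0.001 m and distance of each of jar_a, jar_b, jar_c, jar_d, cap_a, cap_b, cap_c, spatula from where it was at the start of the episode below 0.03 m); the robot touches nothing.
It fails at once if the wing is pinched: pressed by the fingers on both faces at the same end while being twisted (value of joint stop_twist above 0.15 rad and ((contact force between the fingers and stop_twist_c0 above 1.5 N and contact force between the fingers and stop_twist_c1 above 1.5 N) or (contact force between the fingers and stop_twist_c2 above 1.5 N and contact force between the fingers and stop_twist_c3 above 1.5 N))).
It fails at once if the reset key is pressed while the stop is in (value of joint reset_key above 0.0045 m and value of joint stop_press above 0.006 m).
It fails at once if a jar, a cap or the spatula is picked up, pushed away (30 mm) or knocked over (distance of any of jar_a, jar_b, jar_c, jar_d, cap_a, cap_b, cap_c, spatula from where it was at the start of the episode above 0.03 m or angle between any of jar_a, jar_b, jar_c, jar_d, cap_a, cap_b, cap_c, spatula's own z axis and vertical above 0.6 rad).
It also fails if it takes over 58 s, if anything falls off the work surface, if the arm or the gripper's body presses on something with over 40 N, if the wrist force passes 120 N, or if a joint passes its speed limit or range.

## Working session

There is one attempt and no reset: what is moved stays moved. The work goes in short steps, Python scripts to look and compute and a shell command to move; the robot and the scene stay as the last step left them, time stands still between calls to the robot, and variables do not carry over. Pictures are saved under pics/ and viewed, about 8 in all and at most 12, crops included, and the job is handed in when it is done.

```bash
mkdir -p pics
cat > h.py <<'E'
import numpy as np, cv2
from scipy.spatial.transform import Rotation as R
from workcell import env
def cam(name,s=None):
    c=env.calibration(name); K=np.array([[c['fx'],0,c['cx']],[0,c['fy'],c['cy']],[0,0,1.]])
    if 'rvec' in c:
        Rm=R.from_rotvec(np.ravel(c['rvec'])).as_matrix(); t=np.ravel(c['tvec'])
    else:
        s=s or env.sense(); T=np.eye(4);T[:3,:3]=R.from_rotvec(s['ee_rot']).as_matrix();T[:3,3]=s['eef_pos']
        W=np.linalg.inv(T@np.array(c['hand_eye'])); Rm=W[:3,:3];t=W[:3,3]
    return K,Rm,t
def proj(C,p):
    K,Rm,t=C; q=K@(Rm@np.asarray(p,float)+t); return q[:2]/q[2]
def at_z(C,uv,z):
    K,Rm,t=C; d=Rm.T@np.linalg.solve(K,[*uv,1.]); o=-Rm.T@t; return o+d*(z-o[2])/d[2]
def save(im,f): cv2.imwrite('pics/'+f,cv2.cvtColor(im,cv2.COLOR_RGB2BGR))
E
python3 - <<'E'
from h import *
s=env.sense(); print(s)
a=env.grab_frame('scene');b=env.grab_frame('side')
save(a,'scene0.png');save(b,'side0.png')
for n in('scene','side'):
  C=cam(n); print(n,-C[1].T@C[2])
  for th,z in(('stop_box',30),('stop_top',116),('wing_near',116),('wing_far',116),('reset_box',25),('reset_key_top',72),('jar_a',50),('cap_a',10)):
    for d in env.search_frame(n,th): print(th,d['at'],round(d['confidence'],2),at_z(C,d['at'],z).round(0))
E
```

```text
{'t': 0.0, 'qpos': array([-1.29909181e+00,  3.59502939e-01,  1.51141728e+00, -3.16449099e-06,
        1.27251994e+00, -1.15120560e-01]), 'dq': array([ 0.00069649, -0.00014936,  0.00148455, -0.00199613, -0.0001882 ,
       -0.00047995]), 'joint_efforts': array([ 3.39871920e-03, -5.27601635e+01, -2.78621203e+01,  1.09486250e-04,
        1.31299387e-02,  1.79605962e-06]), 'eef_pos': array([ 226.15843854, -555.05729109,  252.46055666]), 'ee_rot': array([-3.08120705e+00, -6.03489583e-01,  2.31575235e-04]), 'contact_force': array([-1.07419196,  1.19842405,  0.24967436]), 'ft_torque': array([-0.04073959, -0.01988648, -0.00867687]), 'opening': 0.9974595888234036}
scene [1267.34755764   23.82798472  909.9843584 ]
stop_box [203.0, 186.1] 0.94 [ 304. -202.   30.]
stop_box [185.4, 229.9] 0.7 [ 475. -225.   30.]
stop_top [189.1, 215.3] 0.78 [ 505. -199.  116.]
stop_top [199.3, 166.3] 0.57 [ 318. -200.  116.]
wing_near [189.0, 218.4] 0.81 [ 515. -198.  116.]
wing_near [445.7, 240.3] 0.38 [570. 412. 116.]
wing_far [197.3, 169.3] 0.8 [ 331. -204.  116.]
wing_far [187.6, 214.1] 0.67 [ 501. -203.  116
[... 647 characters left out ...]

wing_near [340.9, 164.9] 0.59 [ 465. -185.  116.]
wing_near [218.7, 256.6] 0.59 [490. 248. 116.]
wing_far [338.6, 165.8] 0.9 [ 467. -178.  116.]
reset_box [216.9, 254.8] 0.77 [551. 209.  25.]
reset_box [250.2, 322.0] 0.68 [362. 284.  25.]
reset_key_top [252.8, 316.3] 0.7 [349. 287.  72.]
reset_key_top [220.5, 248.6] 0.59 [530. 211.  72.]
reset_key_top [338.5, 177.9] 0.27 [ 463. -179.   72.]
jar_a [361.4, 143.6] 0.75 [ 512. -375.   50.]
jar_a [250.4, 186.4] 0.7 [639.  -4.  50.]
jar_a [203.2, 200.6] 0.67 [697. 121.  50.]
jar_a [337.4, 176.0] 0.43 [ 481. -204.   50.]
cap_a [317.1, 213.1] 0.68 [456. -81.  10.]
cap_a [266.0, 216.8] 0.62 [553.  25.  10.]
cap_a [283.6, 252.0] 0.56 [439.  82.  10.]
```

View pics/scene0.png

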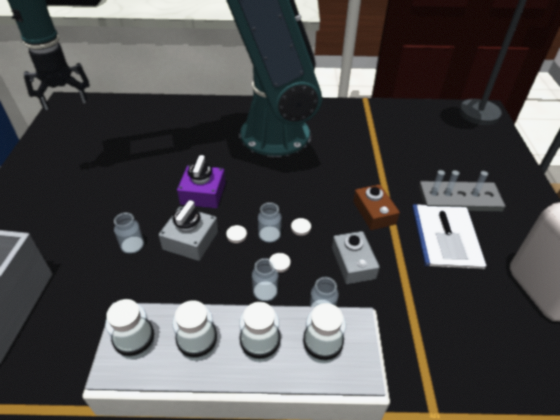

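View pics/side0.png

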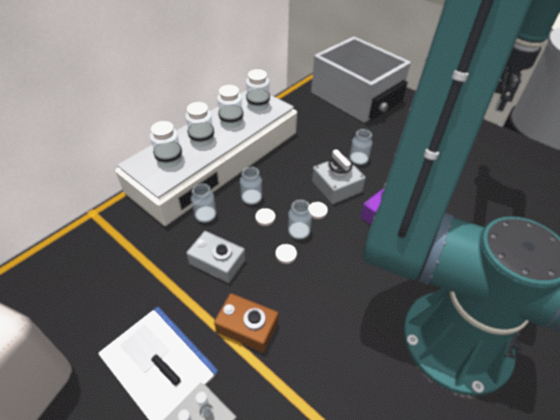

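The scene view shows two stops: a grey one at (188,230) and a purple one at (203,186). It also shows two reset boxes: a grey one at (356,255) and a brown one at (377,205). The grey ones fit the task. The side view agrees: grey stop at (339,177), grey reset at (217,255), brown at (247,322). Next I bring the wrist camera over the stop.

```bash
cat >> h.py <<'E'
def delta(target,yaw=None):
    s=env.sense(); Rm=R.from_rotvec(s['ee_rot']).as_matrix()
    print('pos',np.round(s['eef_pos'],1),'x-axis yaw deg',np.degrees(np.arctan2(Rm[1,0],Rm[0,0])).round(1),'toolz',Rm[:,2].round(3),'q6',s['qpos'][5].round(2),'F',np.round(s['contact_force'],1),'t',round(s['t'],2))
    print('tool shift',(Rm.T@(np.asarray(target,float)-s['eef_pos'])).round(1))
def tri(obs):
    A=[];b=[]
    for C,uv in obs:
        K,Rm,t=C; d=Rm.T@np.linalg.solve(K,[*uv,1.]); d/=np.linalg.norm(d); P=np.eye(3)-np.outer(d,d); A.append(P); b.append(P@(-Rm.T@t))
    return np.linalg.lstsq(np.vstack(A),np.hstack(b),rcond=None)[0]
E
python3 - <<'E'
from h import *
print(np.round(env.calibration('wrist')['hand_eye'],2),env.calibration('wrist')['fx'])
c,s=cam('scene'),cam('side')
print('stop',tri([(c,(188,213)),(s,(341,160))]),'key',tri([(c,(352.5,240)),(s,(222,250))]))
delta((430,-215,320))
E
```

```text
[[  -0.     -0.96   -0.29   72.62]
 [   1.     -0.     -0.      0.73]
 [   0.     -0.29    0.96 -121.06]
 [   0.      0.      0.      1.  ]] 374.8504807975588
stop [ 483.12428585 -209.10091362  104.66635911] key [528.95012978 205.95597711  63.16046483]
pos [ 226.3 -555.6  253.3] x-axis yaw deg 22.2 toolz [-0.  0. -1.] q6 -0.12 F [-0.4 -0.3  0.3] t 0.9
tool shift [ 317.1 -238.7  -66.7]
```

```bash
python3 -m handwheel '[[[0,0,-34],[0,0,0],1],[[0,0,-33],[0,0,0],1],[[40,-25,0],[0,0,0],1],[[40,-25,0],[0,0,0],1],[[40,-25,0],[0,0,0],1],[[40,-25,0],[0,0,0],1],[[40,-25,0],[0,0,0],1],[[40,-25,0],[0,0,0],1],[[40,-25,0],[0,0,0],1],[[40,-25,0],[0,0,0],1],[[40,-25,0],[0,0,0],1],[[0,0,0],[0,0,0],1],[[0,0,0],[0,0,0],1]]' 40
python3 - <<'E'
from h import *
delta((483,-209,320))
s=env.sense();im=env.grab_frame('wrist');save(im,'w1.png');C=cam('wrist',s)
for th in('stop_top','wing_near','wing_far'):
  for d in env.search_frame('wrist',th): print(th,d['at'],round(d['confidence'],2),at_z(C,d['at'],116).round(1))
for d in env.outline_of('wrist','stop_box'):
  r=cv2.minAreaRect(np.argwhere(d['pixels'])[:,::-1].astype(np.float32)); print(d['at'],d['confidence'],r)
E
```

```text
t: 2.2
eef_pos: [475.2, -210.6, 320.3]
ee_rot: [3.082, 0.608, -0.001]
contact_force: [-0.6, -0.4, -0.3]
opening: -0.004
pos [ 475.2 -210.6  320.3] x-axis yaw deg 22.3 toolz [-0. -0. -1.] q6 0.63 F [-0.6 -0.4 -0.3] t 2.2
tool shift [7.8 1.4 0.3]
stop_top [212.2, 307.8] 0.67 [ 336.9 -195.5  116. ]
stop_top [288.3, 174.9] 0.59 [ 487.1 -213.7  116. ]
wing_near [212.3, 307.2] 0.95 [ 337.6 -195.3  116. ]
wing_near [284.7, 171.8] 0.87 [ 488.5 -209.7  116. ]
wing_far [212.2, 307.7] 0.71 [ 337.  -195.4  116. ]
wing_far [284.2, 169.9] 0.57 [ 489.9 -208.7  116. ]
[212.1, 285.1] 0.92 ((211.4000244140625, 292.70001220703125), (70.21253204345703, 102.85912322998047), 26.56505012512207)
[285.9, 165.9] 0.9 ((285.3232421875, 164.64089965820312), (107.18301391601562, 108.29795837402344), 41.987213134765625)
```

View pics/w1.png

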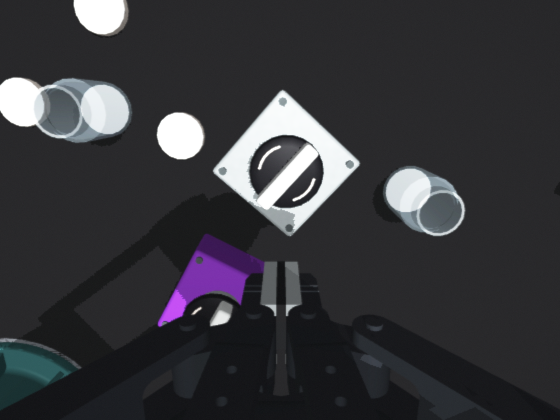

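The wrist view shows the grey stop at (287,165), with the wing running from about (265,204) to (315,150). The purple look-alike is at (210,290). I'll enlarge the grey one to confirm it and read the wing ends.

Run:
```python
import cv2
im=cv2.imread('pics/w1.png')[90:240,205:365]; cv2.imwrite('pics/w1c.png',cv2.resize(im,None,fx=4,fy=4,interpolation=cv2.INTER_CUBIC))
```

```text
(no output)
```

View pics/w1c.png

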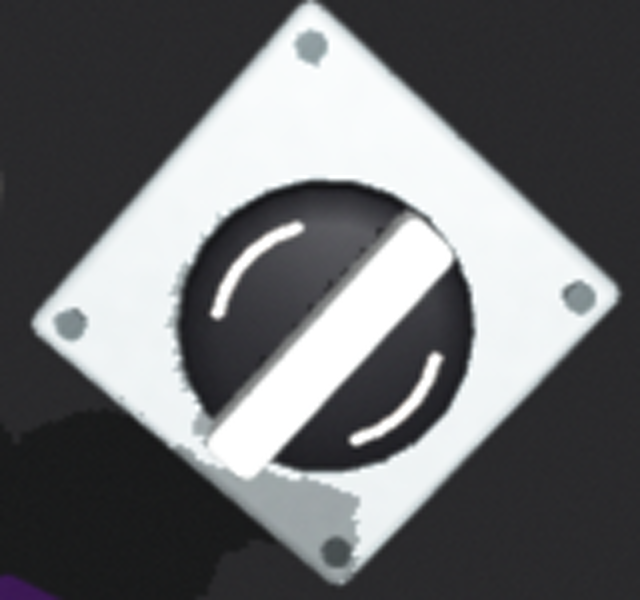

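The crop confirms the grey box. The wing top ends are at crop (229,460) and (434,237), which is (262.3,205) and (313.5,149.2) in the image.

Run:
```python
from h import *
C=cam('wrist')
n=at_z(C,(262.3,205),116);f=at_z(C,(313.5,149.2),116);m=(n+f)/2
print(n,f,m,np.linalg.norm(n-f),np.degrees(np.arctan2(*(f-n)[1::-1])))
b=[at_z(C,(205+x/4,90+y/4),60) for x,y in((311,2),(616,295),(340,583),(34,322))]
print(np.mean(b,0),[np.linalg.norm(b[i]-b[i-1]).round(1) for i in range(4)])
delta((*m[:2],160))
```

```text
[ 451.89063422 -204.52107949  116.        ] [ 514.98285893 -227.4042652   116.        ] [ 483.43674658 -215.96267234  116.        ] 67.11385108460327 -19.935415969729267
[ 483.16255971 -215.95545772   60.        ] [np.float64(105.6), np.float64(105.6), np.float64(105.0), np.float64(106.5)]
pos [ 474.1 -212.7  320.3] x-axis yaw deg 22.0 toolz [-0. -0. -1.] q6 0.63 F [ 0.2 -0.4 -0.2] t 2.45
tool shift [  7.4   6.5 160.3]
```

```bash
python3 -m handwheel '[[[8,6,0],[0,0,0],1],[[0,0,32],[0,0,8.4],1],[[0,0,32],[0,0,8.4],1],[[0,0,32],[0,0,8.4],1],[[0,0,32],[0,0,8.4],1],[[0,0,22],[0,0,8.4],1],[[0,0,0],[0,0,0],1],[[0,0,0],[0,0,0],1]]'
python3 - <<'E'
from h import *
delta((483.4,-216,138))
im=env.grab_frame('wrist');save(im[100:420,60:500],'w2.png')
E
```

```text
t: 3.25
eef_pos: [484.9, -214.7, 170.4]
ee_rot: [-3.095, 0.536, 0.0]
contact_force: [0.2, 0.1, 0.3]
opening: 0.002
pos [ 484.9 -214.7  170.4] x-axis yaw deg -19.7 toolz [-0.  0. -1.] q6 1.37 F [0.2 0.1 0.3] t 3.25
tool shift [-0.9  1.7 32.4]
```

View pics/w2.png

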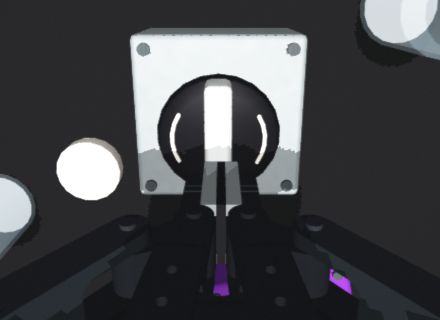

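Fingertips (crop column 220) are in line with the wing (218) and the yaw matches. Now I press.

```bash
python3 -m handwheel '[[[-1,1,16],[0,0,0],1],[[0,0,14],[0,0,0],1],[[0,0,4],[0,0,0],1],[[0,0,2],[0,0,0],1],[[0,0,0],[0,0,0],1]]'
python3 -m handwheel '[[[0,0,3],[0,0,0],1],[[0,0,3],[0,0,0],1],[[0,0,0],[0,0,0],1]]'
```

```text
t: 3.8
eef_pos: [483.9, -215.1, 135.5]
ee_rot: [3.094, -0.54, 0.002]
contact_force: [-1.4, 0.5, 2.2]
opening: 0.001
t: 4.1
eef_pos: [483.8, -215.0, 128.7]
ee_rot: [3.094, -0.541, 0.002]
contact_force: [0.1, -0.3, 1.9]
opening: -0.003
```

```bash
python3 -m handwheel '[[[0,0,2],[0,0,0],1],[[0,0,0],[0,0,0],1]]'
python3 -m handwheel '[[[0,0,2],[0,0,0],1],[[0,0,0],[0,0,0],1]]'
```

```text
t: 4.3
eef_pos: [483.8, -214.9, 126.5]
ee_rot: [3.094, -0.541, 0.002]
contact_force: [-0.3, -0.1, 5.9]
opening: 0.003
t: 4.5
eef_pos: [483.9, -215.0, 125.4]
ee_rot: [3.094, -0.541, 0.002]
contact_force: [-2.2, 0.2, 11.7]
opening: -0.0
```

```bash
python3 -m handwheel '[[[0,0,1],[0,0,0],1],[[0,0,0],[0,0,0],1],[[0,0,0],[0,0,0],1],[[0,0,-8],[0,0,0],1],[[0,0,-20],[0,0,0],1],[[15,-14,0],[0,0,0],1],[[15,-14,0],[0,0,0],1],[[0,0,0],[0,0,0],1],[[0,0,0],[0,0,0],1],[[0,0,0],[0,0,0],1]]'
python3 - <<'E'
from h import *
delta((483.4,-216,120))
im=env.grab_frame('wrist');im2=env.grab_frame('side')
a=cv2.resize(im,(400,300),interpolation=3);b=cv2.resize(im2[120:210,280:400],(400,300),interpolation=cv2.INTER_CUBIC)
save(np.hstack([a,b]),'w3.png')
E
```

```text
t: 5.5
eef_pos: [519.8, -198.3, 150.7]
ee_rot: [-3.094, 0.541, 0.003]
contact_force: [-0.8, -0.7, -0.1]
opening: -0.005
pos [ 519.8 -198.3  150.7] x-axis yaw deg -19.8 toolz [-0.002  0.001 -1.   ] q6 1.43 F [-0.8 -0.7 -0.1] t 5.5
tool shift [-28.1  29.   30.8]
```

View pics/w3.png

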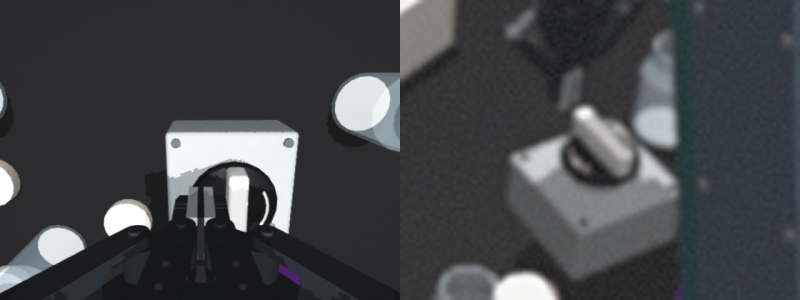

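Left (wrist): the fingers are on the left side of the wing, clear of it. Right (side): the head sits low and looks latched. I lower the fingertips beside the wing.

```bash
python3 -m handwheel '[[[0,0,15],[0,0,0],1],[[0,0,12],[0,0,0],1],[[0,0,4],[0,0,0],1],[[0,4,0],[0,0,0],1],[[0,4,0],[0,0,0],1],[[0,0,0],[0,0,0],1]]'
python3 -m handwheel '[[[0,3,0],[0,0,0],1],[[0,3,0],[0,0,0],1],[[0,0,0],[0,0,0],1]]'
python3 -m handwheel '[[[0,3,0],[0,0,0],1],[[0,3,0],[0,0,0],1],[[0,0,0],[0,0,0],1]]'
python3 - <<'E'
from h import *
delta((483.4,-216,120))
im=env.grab_frame('wrist');im2=env.grab_frame('side')
a=cv2.resize(im,(400,300),interpolation=3);b=cv2.resize(im2[120:210,280:400],(400,300),interpolation=cv2.INTER_CUBIC)
save(np.hstack([a,b]),'w4.png')
E
```

```text
t: 6.2
eef_pos: [518.4, -206.6, 120.7]
ee_rot: [3.094, -0.542, 0.001]
contact_force: [0.5, -0.1, 0.7]
opening: -0.001
t: 6.5
eef_pos: [516.6, -212.1, 120.6]
ee_rot: [3.094, -0.541, 0.002]
contact_force: [1.1, 0.6, 0.4]
opening: 0.002
t: 6.8
eef_pos: [514.3, -217.8, 120.5]
ee_rot: [3.094, -0.541, 0.001]
contact_force: [1.0, 0.5, 1.0]
opening: -0.005
pos [ 514.3 -217.8  120.5] x-axis yaw deg -19.8 toolz [ 0. -0. -1.] q6 1.39 F [1.  0.5 1. ] t 6.8
tool shift [-29.7   8.8   0.5]
```

View pics/w4.png

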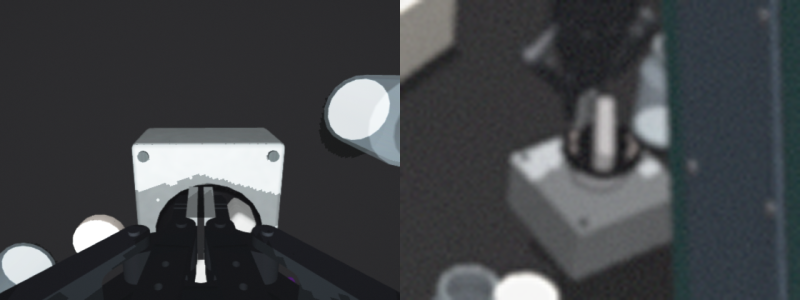

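The wing has turned (wrist view, wing at (242,212), tilted). It isn't clear whether the head has popped out, so I push a little further while watching the force.

```bash
python3 -m handwheel '[[[0,2,0],[0,0,0],1],[[0,2,0],[0,0,0],1],[[0,0,0],[0,0,0],1]]'
python3 -m handwheel '[[[0,2,0],[0,0,0],1],[[0,0,0],[0,0,0],1]]'
python3 - <<'E'
from h import *
delta((483.4,-216,120))
im=env.grab_frame('wrist');im2=env.grab_frame('side')
a=cv2.resize(im[180:390,140:420],(400,300),interpolation=3);b=cv2.resize(im2[120:210,280:400],(400,300),interpolation=cv2.INTER_CUBIC)
save(np.hstack([a,b]),'w5.png')
E
```

```text
t: 7.2
eef_pos: [512.3, -221.0, 120.1]
ee_rot: [-3.094, 0.541, 0.002]
contact_force: [0.5, 0.4, 1.0]
opening: -0.0
t: 7.4
eef_pos: [511.8, -222.9, 120.1]
ee_rot: [-3.094, 0.541, 0.001]
contact_force: [1.2, 1.6, -0.1]
opening: -0.0
pos [ 511.8 -222.9  120.1] x-axis yaw deg -19.8 toolz [-0.001  0.    -1.   ] q6 1.38 F [ 1.2  1.6 -0.1] t 7.4
tool shift [-29.1   3.1   0.1]
```

View pics/w5.png

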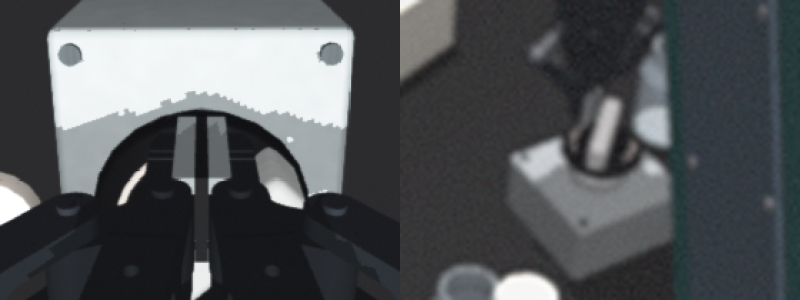

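```bash
python3 -m handwheel '[[[0,2,0],[0,0,0],1],[[0,0,0],[0,0,0],1],[[0,0,0],[0,0,0],1]]'
python3 -m handwheel '[[[0,2,0],[0,0,0],1],[[0,0,0],[0,0,0],1],[[0,0,0],[0,0,0],1]]'
python3 -m handwheel '[[[0,-10,0],[0,0,0],1],[[0,-10,0],[0,0,0],1],[[0,-12,0],[0,0,0],1],[[0,0,-20],[0,0,0],1],[[0,0,-30],[0,0,0],1],[[-20,0,-30],[0,0,0],1],[[-30,0,-30],[0,0,0],1],[[-30,0,-40],[0,0,0],1],[[0,0,0],[0,0,0],1],[[0,0,0],[0,0,0],1],[[0,0,0],[0,0,0],1]]'
python3 - <<'E'
from h import *
delta((483.4,-216,120))
im=env.grab_frame('wrist');im2=env.grab_frame('side');im3=env.grab_frame('scene')
C=cam('wrist');u=proj(C,(483,-216,116)).astype(int);print(u)
x,y=max(u[0]-70,0),max(u[1]-70,0)
r=lambda i:cv2.resize(i,(390,300),interpolation=cv2.INTER_CUBIC)
a=r(im[y:y+140,x:x+182]);b=r(im2[130:205,290:388])
save(np.hstack([a,b]),'w6.png')
E
```

```text
t: 7.8
eef_pos: [511.4, -224.9, 120.3]
ee_rot: [-3.095, 0.541, 0.0]
contact_force: [0.3, 0.4, 0.0]
opening: 0.0
t: 8.1
eef_pos: [510.9, -226.8, 120.4]
ee_rot: [3.095, -0.541, 0.0]
contact_force: [1.1, 2.1, 0.4]
opening: 0.003
t: 9.2
eef_pos: [446.6, -168.9, 269.7]
ee_rot: [-3.094, 0.54, 0.001]
contact_force: [-0.1, -0.4, -0.3]
opening: -0.003
pos [ 446.6 -168.9  269.7] x-axis yaw deg -19.8 toolz [-0.  0. -1.] q6 1.41 F [-0.1 -0.4 -0.3] t 9.2
tool shift [ 50.7  31.9 149.6]
[324 133]
```

View pics/w6.png

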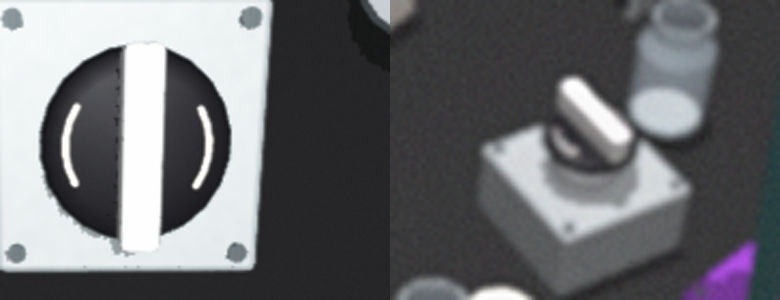

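The wing is turned back and the collar shows under the head, so it appears sprung out. I check this against the initial side picture, then look for the reset key.

Run:
```python
from h import *
im2=env.grab_frame('side')
a=cv2.cvtColor(cv2.imread('pics/side0.png'),cv2.COLOR_BGR2GRAY).astype(int);b=cv2.cvtColor(im2,cv2.COLOR_RGB2GRAY).astype(int)
# initial head patch located in the present picture
t=a[146:172,328:354].astype(np.uint8); m=cv2.matchTemplate(b[136:182,318:364].astype(np.uint8),t,cv2.TM_CCOEFF_NORMED)
print(np.array(cv2.minMaxLoc(m)[3])-10,m.max(), 'px per 9.5mm',proj(cam('side'),(483,-216,116))-proj(cam('side'),(483,-216,106.5)))
delta((500,205,270))
```

```text
[0 0] 0.9994112 px per 9.5mm [ 0.41866243 -2.56051513]
pos [ 446.4 -169.2  269.1] x-axis yaw deg -19.8 toolz [-0.002  0.001 -1.   ] q6 1.41 F [-0.7 -0.1 -0.3] t 9.4
tool shift [ -76.5 -370.2   -0.6]
```

The head matches its initial look exactly (0 px shift, correlation 0.999), so it is out. Moving over the reset box.

```bash
python3 -m handwheel '[[[-8,-37,0],[0,0,0],1],[[-8,-37,0],[0,0,0],1],[[-8,-37,0],[0,0,0],1],[[-8,-37,0],[0,0,0],1],[[-8,-37,0],[0,0,0],1],[[-8,-37,0],[0,0,0],1],[[-8,-37,0],[0,0,0],1],[[-8,-37,0],[0,0,0],1],[[-8,-37,0],[0,0,0],1],[[-5,-37,0],[0,0,0],1],[[0,0,0],[0,0,0],1],[[0,0,0],[0,0,0],1],[[0,0,0],[0,0,0],1]]'
python3 - <<'E'
from h import *
delta((529,206,120))
s=env.sense();im=env.grab_frame('wrist');save(im,'w7.png');C=cam('wrist',s)
for d in env.search_frame('wrist','reset_key_top'): print(d['at'],round(d['confidence'],2),at_z(C,d['at'],72).round(1))
for d in env.outline_of('wrist','reset_key_top'): print(d['at'],round(d['confidence'],2),d['pixels'].sum())
E
```

```text
t: 10.7
eef_pos: [499.2, 203.9, 269.6]
ee_rot: [3.093, -0.541, -0.002]
contact_force: [0.2, -0.2, 0.2]
opening: -0.002
pos [499.2 203.9 269.6] x-axis yaw deg -19.9 toolz [-0.002 -0.001 -1.   ] q6 2.18 F [ 0.2 -0.2  0.2] t 10.7
tool shift [ 27.5 -12.3 149.6]
[261.2, 151.7] 0.59 [534.  207.9  72. ]
[261.7, 155.1] 0.64 983
```

View pics/w7.png

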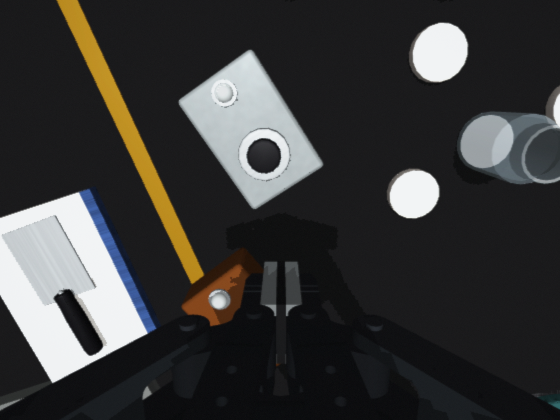

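The grey reset box is at (250,130), with the black key at (263,155) in its steel ring and the lamp at (224,93). The brown look-alike is at (220,295).

Run:
```python
from h import *
C=cam('wrist');k=at_z(C,(263,155),72);print(k, 'lamp dist',np.linalg.norm(at_z(C,(224,92.5),62)-k)); delta((*k[:2],100))
```

```text
[531.25179523 207.26946203  72.        ] lamp dist 61.056325766948724
pos [499.4 203.6 270.2] x-axis yaw deg -19.9 toolz [-0. -0. -1.] q6 2.18 F [ 0.2 -0.8  0.1] t 10.85
tool shift [ 28.8 -14.4 170.2]
```

The key-to-lamp distance comes out at 61 mm against 62 expected, so the position holds. Contact should be at TCP z = 94 and fully in at 88.

```bash
python3 -m handwheel '[[[29,-14,0],[0,0,0],1],[[0,0,40],[0,0,0],1],[[0,0,40],[0,0,0],1],[[0,0,40],[0,0,0],1],[[0,0,30],[0,0,0],1],[[0,0,20],[0,0,0],1],[[0,0,4],[0,0,0],1],[[0,0,0],[0,0,0],1],[[0,0,0],[0,0,0],1]]'
python3 -m handwheel '[[[0,0,3],[0,0,0],1],[[0,0,3],[0,0,0],1],[[0,0,0],[0,0,0],1]]'
python3 -m handwheel '[[[0,0,2],[0,0,0],1],[[0,0,0],[0,0,0],1],[[0,0,0],[0,0,0],1]]'
```

```text
t: 11.75
eef_pos: [532.6, 208.0, 97.6]
ee_rot: [-3.094, 0.542, -0.003]
contact_force: [-0.8, 0.2, 0.7]
opening: 0.001
t: 12.05
eef_pos: [532.7, 208.3, 91.0]
ee_rot: [-3.094, 0.541, -0.004]
contact_force: [1.7, -1.4, 2.1]
opening: 0.0
t: 12.35
eef_pos: [532.5, 208.3, 88.8]
ee_rot: [-3.094, 0.541, -0.003]
contact_force: [2.2, 0.1, 3.6]
opening: -0.001
```

```bash
python3 -m handwheel '[[[0,0,2],[0,0,0],1],[[0,0,0],[0,0,0],1],[[0,0,0],[0,0,0],1]]'
python3 -m handwheel '[[[0,0,1],[0,0,0],1],[[0,0,0],[0,0,0],1],[[0,0,0],[0,0,0],1]]'
```

```text
t: 12.65
eef_pos: [532.5, 208.3, 87.9]
ee_rot: [-3.094, 0.541, -0.003]
contact_force: [-0.4, 0.4, 15.2]
opening: -0.002
t: 12.95
eef_pos: [532.6, 208.4, 87.7]
ee_rot: [-3.094, 0.541, -0.004]
contact_force: [-2.1, -1.7, 23.2]
opening: -0.0
```

The key has hit bottom (15 to 23 N at TCP z = 88). Retreating, then a last check.

```bash
python3 -m handwheel '[[[0,0,-8],[0,0,0],1],[[0,0,-20],[0,0,0],1],[[0,0,-40],[0,0,0],1],[[0,0,-40],[0,0,0],1],[[0,0,-40],[0,0,0],1],[[-29,14,-35],[0,0,0],1],[[0,0,0],[0,0,0],1],[[0,0,0],[0,0,0],1],[[0,0,0],[0,0,0],1]]'
python3 - <<'E'
from h import *
delta((499,204,270))
im=env.grab_frame('wrist');w=cv2.cvtColor(cv2.imread('pics/w7.png'),cv2.COLOR_BGR2GRAY);n=cv2.cvtColor(im,cv2.COLOR_RGB2GRAY)
b=cv2.cvtColor(env.grab_frame('side'),cv2.COLOR_RGB2GRAY);a=cv2.cvtColor(cv2.imread('pics/side0.png'),cv2.COLOR_BGR2GRAY)
def mt(a,b,x,y,h=13):
    m=cv2.matchTemplate(b[y-h-8:y+h+8,x-h-8:x+h+8],a[y-h:y+h,x-h:x+h],cv2.TM_CCOEFF_NORMED); print((x,y),np.array(cv2.minMaxLoc(m)[3])-8,m.max().round(3))
mt(a,b,341,159);mt(a,b,221,250);mt(w,n,263,155,20)
a2=cv2.imread('pics/scene0.png');b2=cv2.cvtColor(env.grab_frame('scene'),cv2.COLOR_RGB2BGR)
a2=cv2.cvtColor(a2,6);b2=cv2.cvtColor(b2,6)
for p in((268,222),(127,232),(265,280),(325,292),(236,234),(301,227),(280,262),(448,232),(188,214)): mt(a2,b2,*p)
E
```

```text
t: 13.85
eef_pos: [498.7, 204.5, 266.7]
ee_rot: [3.094, -0.541, -0.004]
contact_force: [0.2, -0.4, -0.1]
opening: 0.001
pos [498.7 204.5 266.7] x-axis yaw deg -19.8 toolz [-0.003 -0.001 -1.   ] q6 2.18 F [ 0.2 -0.4 -0.1] t 13.85
tool shift [ 0.5  0.4 -3.3]
(341, 159) [0 0] 0.999
(221, 250) [0 0] 0.999
(263, 155) [ 0 -1] 0.983
(268, 222) [0 0] 1.0
(127, 232) [0 0] 1.0
(265, 280) [0 0] 1.0
(325, 292) [0 0] 1.0
(236, 234) [0 0] 1.0
(301, 227) [0 0] 1.0
(280, 262) [0 0] 1.0
(448, 232) [0 0] 1.0
(188, 214) [0 0] 1.0
```

```bash
python3 -c "
from workcell import env
print(env.finish_job())"
```

```text
the job is handed in; nothing more can be done
None
```

I finished the emergency-stop check and handed the job in at about 14 s of the 58 s allowed; no verdict is reported.

- **Stop button:** I pressed the grey stop to the bottom at about 12 N. I then pushed the far end of the wing sideways with the shut fingertips, never around the wing, so it could not be pinched. The button sprang out and turned back.
- **Reset key:** I pressed the grey reset key to the bottom at 15–23 N, let it come back, and moved clear.

**Last checks:**
- The stop head and reset key match the starting side picture, with 0 px shift and 0.999 correlation.
- All jars, caps and the spatula match the starting scene picture, with 0 px shift.
- The contact force is near zero with the tool clear.
- Sizes measured in the wrist view came out about 4% short: 67 mm instead of 70 for the wing, and 105.6 mm instead of 110 for the box. The wing and box centres still agreed within 1 mm.
- My first rough two-camera fix of the stop was off by about 7 mm in y and 11 mm in height, so I did not use it.
- The last wrist match of the key showed a 1 px shift, which fits the tool standing 3 mm lower than in the reference picture.
- I judged the latching only from the pictures and the force drop, as the joint values cannot be read.

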